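# Pin the crank back on the hand mill with its hairpin clip

### The arm

A 6-joint arm with a two-finger parallel gripper is mounted at the origin on a cart in front of the work surface, level with it; the furniture and walls round the work are solid. World frame = base frame: x ahead of the robot, y to its left, z up, the work surface at z = 0. Lengths are in m, angles in degrees, forces in N, time in s.
With the tool pointing down it reaches from about 0.275 to 0.75 m from the base axis. Payload 10.2 kg.
Tool frame: the origin (TCP) lies at the very end of the fingers, on their centre line; the grasp point (between the pads) lies 19 mm behind it (r.grasp_offset is the distance from the TCP to the grasp point, in m); z points along the fingers, x is the direction in which the jaws open and shut, and the axes are right-handed (so a half turn about z gives the same grasp; the last joint's range is limited). The gripper opens to 88 mm and grips with 3 to 60 N. Pads are 18 mm wide; open, the fingers measure 123 mm over their backs; the gripper's body (75 mm by 187 mm) begins 45 mm behind the grasp point.
Start: joints at [-79.893, 17.928, 85.812, -0, 76.261, -12.8], TCP at [0.204, -0.484, 0.239] pointing down, gripper open.
Joint ranges: [-168.41, 168.41], [-55.51, 124.54], [10.69, 146.95], [-70.63, 250.63], [1, 178], [-165.06, 165.06]. Speed limits (degrees/s): [136.94, 136.94, 172.46, 180, 180, 180].

### API

Orientations are given as a 3x3 rotation matrix whose columns are the frame's x, y, z axes.
In Python, from rig import r, imaging, workorder gives the robot as it stands.
- The arm moves only by the tool step_arm, never from a script. Its arguments are lists of equal length, an entry for each row: "translation": the shift along the tool's x, y, z in mm, a list of three; "angular": the turn, a rotation vector about the tool's x, y, z in rad, a list of three. A call has exactly 5 rows; each row shifts and turns the commanded pose from where the row before left it, along the tool's axes as they then stand; what a row does not reach is not made up. A row lasts 1/8 s, in which the tool goes at most 62.5 mm and 10.7 degrees, less where a joint would pass 70% of its speed; a pose out of reach is approached as far as the arm can. A call is refused whole if a number of a shift passes 62.5 or a number of a turn 0.188, either way. A call with a gripper value outside its range is refused whole. "gripper" is the opening, from 0 (shut) to 1 (fully open), set as the call begins (left out, the last holds). The fingers move at their own pace and stop on an object; "force" is the grip in N (left out, the last holds). Time passes only in rows, so rows that do not move let the fingers close, or fill a call up. It gives the time, the measured TCP pose, the force and the opening at its end, in the units of the state.
- r.observe(): the state, without advancing time (a new reading comes with each control period).
- imaging.read_camera(name): name is "side" or "top"; returns the picture (400x640x3 uint8, blue, green, red); there is no depth.
- imaging.calibration(name): a dict with "intrinsics" (3x3 intrinsics, pixels), "k1" (the pictures are not rectified: a ray, as slopes to the right and down, at radius r is drawn at 1 + k1 r^2 times it, then the intrinsics apply), "pose" (4x4, takes a point from camera to world coordinates). Camera axes: x right, y down, z forward; pixel columns grow to the right and rows downward; lengths in m; the calibration is good to about 2 mm. A picture is of the moment at which its call begins. calibration takes no time and is no camera call.
- workorder.hand_in(): hands the job in, once; it reports no verdict.
The state is a dict: "t": time; "qpos": joint angles; "dq": joint speeds; "effort": joint torques, N m; "position": TCP position; "tcp_rot": TCP orientation; "force": force on the tool from outside, world axes, zero at the start; "moment": the same for the moment, N m; "gripper_width": opening from 0.0 (shut) to 1.0 (fully open).
Only numpy, scipy, OpenCV 4.12 (cv2) and the standard library are available. Lean on these libraries where they do the work, as an engineer would, in place of code of your own. Each camera call takes 0.05 s, during which the arm holds its last target. There are 200 camera calls.

### The job

The hand mill has been washed: put its crank back on the spindle, down fully home on the collar, and then lock it with the hairpin clip, sliding the clip's straight leg through the cross hole in the spindle until the bowed leg snaps round the shank and the clip sits home. The hole's height depends on the grind setting, so feel for it and for the click: keep well under 20 N between wire and mill, or the clip bends. Do not shift the tumbler or the two spice jars.

Things in the scene. Friction and masses are not known exactly. Their poses are not given: they have to be found in the camera images.
- mill: hand-cranked kitchen mill: black rubber suction foot 126 mm across (it does not move), waisted wooden body, steel cap 101 mm across up to 96 mm high, dark knurled ring 42 mm across up to 102 mm; origin at the centre of its underside, z up. The spindle stands upright on its axis
- collar (a point): centre of the top of the steel collar (36 mm across, 112 mm above the worktop) on which the crank's hub rests; z up the spindle's axis, x along the spindle's cross hole, whatever its height. The spindle above it is a double D: two flats 14 mm apart, facing +x and -x, round sides 18 mm across along y, the top 3 mm tapered. It turns (drag about 0.12 N m)
- crank: crank with a steel hub and an aluminium arm, lying flat on the board; origin on the hub's axis at its underside, z up. Hub 36 x 36 x 22 mm with a bore right through, 20.6 mm along crank x by 16.6 mm along y: it fits the spindle only with the arm square to the cross hole, either way round. Seated, its underside is on the collar and its top 4.5 to 16.5 mm below the hole's centre. 0.13 to 0.2 kg
- drive (a joint): angle of collar and spindle about the mill's upright axis, rad, 0 when the cross hole runs along the mill's x. The cross hole: 6 mm wide and high, sharp-edged, open at both ends, its centre 10 mm below the spindle's upper end, 26.5 to 38.5 mm above the collar by the grind setting (not measured: touch the spindle's end or feel for the hole; it stays put)
- crank_knob (a point): top of the crank's dark wooden knob (26 mm across), at x = 120, z = 46 mm in the crank's frame. The arm to it runs from the hub along crank x, flush with the underside, 18 mm wide and 8 mm thick
- clip: hairpin clip of 4 mm steel wire with a blue grip (0.04 kg), lying flat on the board; wire plane = its xy plane, z up. Origin on the straight leg's centre line at the point that lies on the spindle's axis when home. Straight leg along +x at y = 0; bowed leg beside it on the +y side. It may enter from either end of the hole; the bowed leg then rides over one round side
- clip_tip (a point): tip of the clip's straight leg, at x = +31 mm in the clip's frame
- clip_grip (a point): centre of the clip's blue moulded finger grip, at x = -51, y = +4, z = +6 mm in the clip's frame; 26 mm along x, 18 mm across y (pinch it across y), 16 mm high from z = -2 to +14 mm
- clip_leg (a joint): how far the bowed leg is sprung open, rad: 0 at rest, 0.05 to 0.07 as its throat (wire centre x = +12, y = 6.1 mm) rides over the shank, 0 to 0.02 when its pocket (x -7 to +7, y to 10.5) has snapped round it. The push rises to 4 to 10 N, then drops at the click, origin 3 to 8 mm short of the axis. Pushed too far, the dip at x = -16 rides up likewise
- tumbler: clear glass tumbler, 76 mm across, 91 mm high, origin at its underside, standing behind the work: bystander
- cumin_jar: small spice jar with a red cap, 45 mm across, 106 mm high, origin at its underside, behind the mill: bystander
- pepper_jar: small spice jar with a red cap, 45 mm across, 106 mm high, a little to the left of the other: bystander
- board: red chopping board 200 x 300 x 10 mm on which crank and clip lie; origin at its underside; it does not move
Not all that is in view belongs to the job. Of the things that look like the crank, the larger one is meant.

How it is judged (in metres and radians):
On the way, in this order (a step that is already met when the one before it is completed fails the run):
1. the crank sits fully down on the spindle's collar (z of crank in the frame of collar between -0.0025 and 0.0025 m and horizontal distance between crank and collar below 0.003 m and angle between crank's own z axis and vertical below 0.06 rad), for 0.2 s.
2. the clip's straight leg has passed right through the cross hole (horizontal distance between clip and collar below 0.022 m and y of clip_tip in the frame of collar between -0.004 and 0.004 m and z of clip_tip in the frame of collar between 0.0235 and 0.0415 m), for 0.05 s.
At the end, for the whole second after the job is handed in: Crank upright (3.5 deg), on the spindle's axis, down on the collar within 2.5 mm; clip through the cross hole with its origin within 5.5 mm of the spindle's axis, straight leg along the hole (17 deg), level within 26 deg, bowed leg shut round the shank (under 0.04 rad); all at rest (all of step 1 and horizontal distance between clip and collar below 0.0055 m and z of clip in the frame of collar between 0.0235 and 0.0415 m and angle between the x axis of clip and the x axis of collar, either way round below 0.3 rad and angle between the z axis of clip and the z axis of collar, either way round below 0.45 rad and value of joint clip_leg below 0.04 rad and linear speed of each of clip, crank below 0.02 m/s); the robot touches nothing.
It fails at once if the clip is forced against the mill with more than 20 N (contact force between clip and mill above 20 N).
It fails at once if the tumbler or a spice jar is shifted by more than 2 cm (distance of any of tumbler, cumin_jar, pepper_jar from where it was at the start of the episode above 0.02 m).
It also fails if it takes over 72 s, if anything falls off the work surface, if the arm or the gripper's body presses on something with over 40 N, if the wrist force passes 120 N, or if a joint passes its speed limit or range.

## Working session

There is one attempt and no reset: what is moved stays moved. The work goes in short steps, Python scripts to look and compute and a tool call to move; the robot and the scene stay as the last step left them, time stands still between calls to the robot, and variables do not carry over. Pictures are saved under pics/ and viewed, about 8 in all and at most 12, crops included, and the job is handed in when it is done.

Besides the shell and the picture viewer there is one more tool, called after "Emit:" as name(argument=value, ...), one argument or row to a line, values as JSON. step_arm: Moves the arm, as the interface text tells. Its arguments: {"type":"object","properties":{"translation":{"type":"array"},"angular":{"type":"array"},"gripper":{"type":"number"},"force":{"type":"number"}},"required":["translation","angular"]}

```bash
ls; mkdir -p pics; python3 - <<'E'
from rig import r, imaging, workorder
import cv2, numpy as np
print(r.observe(), r.grasp_offset)
for n in ("top","side"):
    c=imaging.calibration(n); print(n,c)
    cv2.imwrite(f"pics/{n}0.png",imaging.read_camera(n))
E
```

```text
pics
{'t': 0.0, 'qpos': array([-7.98934018e+01,  1.79556772e+01,  8.58525601e+01,  2.33247851e-03,
        7.62606064e+01, -1.27993432e+01]), 'dq': array([ 0.01674572, -0.00666877, -0.02818749, -0.11672442,  0.09314583,
       -0.09539572]), 'effort': array([ 9.64148821e-04, -4.02202964e+01, -2.52273721e+01,  6.95275096e-02,
        3.52104928e-02, -1.14059892e-04]), 'position': array([ 0.20430008, -0.48336049,  0.23820423]), 'tcp_rot': array([[ 3.89210445e-01, -9.21148848e-01, -1.71916861e-04],
       [-9.21148130e-01, -3.89210364e-01,  1.18984315e-03],
       [-1.16293447e-03, -3.04738485e-04, -9.99999277e-01]]), 'force': array([-0.24840059,  0.86153592,  0.73280602]), 'moment': array([ 0.01150755, -0.00946639, -0.02529664]), 'gripper_width': 1.001365000868319} 0.0187
top {'intrinsics': array([[517.76316071,   0.        , 318.86352455],
       [  0.        , 517.76316071, 194.78660503],
       [  0.        ,   0.        ,   1.        ]]), 'k1': -0.08609259337992664, 'pose': array([[ 0.02715218, -0.98047316,  0.19476944,  0.40076428],
       [-0.99956125, -0.02893666, -0.00632209,  0.07140347],
       [ 0.01183461, -0.19451233, -0.98082868,  1.13698708],
       [ 0.        ,  0.        ,  0.        ,  1.        ]])}
side {'intrinsics': array([[422.72851941,   0.        , 319.97381708],
       [  0.        , 422.72851941, 198.32988764],
       [  0.        ,   0.        ,   1.        ]]), 'k1': -0.06818322801536214, 'pose': array([[ 0.99972078,  0.01784846, -0.0154853 ,  0.62148743],
       [ 0.02300549, -0.58555237,  0.81030807, -0.72783994],
       [ 0.00539529, -0.81043806, -0.58579949,  0.66594298],
       [ 0.        ,  0.        ,  0.        ,  1.        ]])}
```

View pics/top0.png

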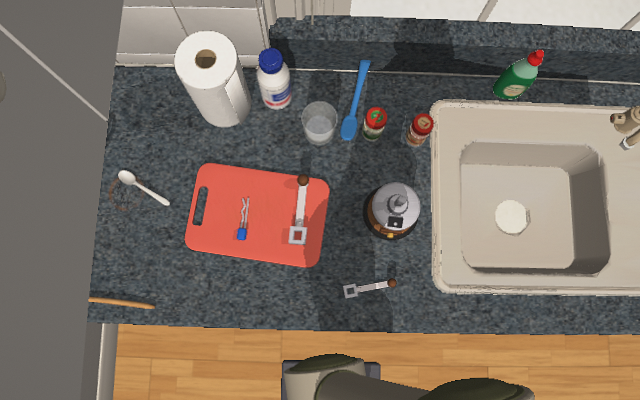

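View pics/side0.png

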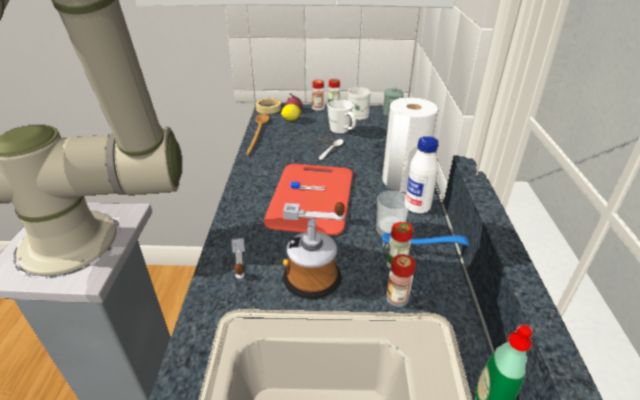

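The top view shows the crank on the board (hub near 298,236; knob 303,181), the clip (grip 242,234; legs pointing up to about 246,198) and the mill (spindle near 397,201). In the side view the spindle is near (311,228). I'll enlarge crops of both.

```bash
cat > h.py <<'E'
import numpy as np, cv2
from rig import r, imaging, workorder
C={n:imaging.calibration(n) for n in("top","side")}
def px(n,P):
    c=C[n];T=np.linalg.inv(c["pose"]);p=T[:3,:3]@np.asarray(P,float)+T[:3,3]
    s=p[:2]/p[2];s=s*(1+c["k1"]*(s@s));K=c["intrinsics"];return s*[K[0,0],K[1,1]]+K[:2,2]
def ray(n,uv):
    c=C[n];K=c["intrinsics"];d=(np.asarray(uv,float)-K[:2,2])/[K[0,0],K[1,1]];s=d.copy()
    for _ in range(20): s=d/(1+c["k1"]*(s@s))
    R=c["pose"];v=R[:3,:3]@[s[0],s[1],1];return R[:3,3],v
def atz(n,uv,z):
    o,v=ray(n,uv);return o+v*(z-o[2])/v[2]
def tri(uvt,uvs):
    a,u=ray("top",uvt);b,v=ray("side",uvs);A=np.c_[u,-v];k=np.linalg.lstsq(A,b-a,rcond=None)[0]
    p,q=a+u*k[0],b+v*k[1];return (p+q)/2,np.linalg.norm(p-q)
def crop(img,x0,y0,w,h,s):
    return cv2.resize(img[y0:y0+h,x0:x0+w],None,fx=s,fy=s,interpolation=cv2.INTER_CUBIC)
E
python3 - <<'E'
from h import *
t=cv2.imread("pics/top0.png");s=cv2.imread("pics/side0.png")
a=crop(t,225,165,90,85,5);b=crop(t,355,165,70,85,5)
cv2.imwrite("pics/c1.png",np.hstack([a,b]))
a=crop(s,275,170,80,60,5);b=crop(s,270,210,75,60,5)
cv2.imwrite("pics/c2.png",np.hstack([a,b]))
E
```

```text
(no output)
```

View pics/c1.png

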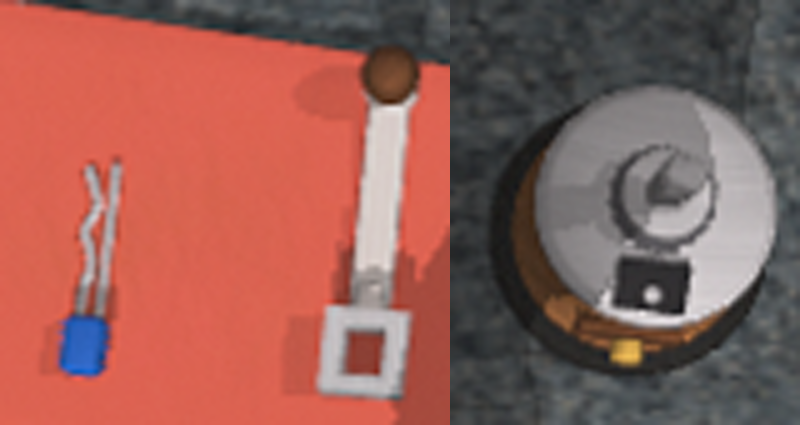

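View pics/c2.png

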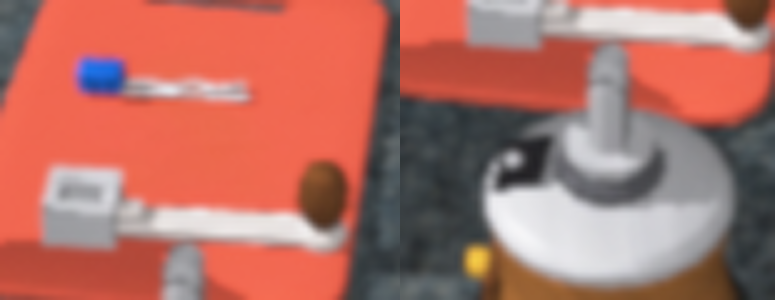

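The crops show the crank hub top centred near top-view (297.8,235.4) with the knob at (303,180). The clip grip is at (241.5,234) and its straight leg is on the right, with the tip near (248,197). The mill ring is centred near (397.3,204.3), and the spindle tip is at side-view (311.5,219.5) and about (403,198) in the top view.

```bash
python3 - <<'E'
from h import *
np.set_printoptions(precision=4,suppress=True)
f=lambda x,y:((x+.5)/5-.5+225,(y+.5)/5-.5+165)
g=lambda x,y:((x-450+.5)/5-.5+355,(y+.5)/5-.5+165)
s1=lambda x,y:((x+.5)/5-.5+275,(y+.5)/5-.5+170)
s2=lambda x,y:((x-400+.5)/5-.5+270,(y+.5)/5-.5+210)
hub=atz("top",f(365,350),.032);print("hub",hub,"side chk",px("side",hub),s1(85,187))
kn=atz("top",f(390,72),.056);print("knob",kn,px("side",kn),s1(322,165),np.linalg.norm((kn-hub)[:2]), np.degrees(np.arctan2(*(kn-hub)[1::-1])))
gr=atz("top",f(84,346),.024);print("grip",gr,px("side",gr),s1(102,72))
tip=atz("top",f(117,160),.012);print("tip",tip,px("side",tip),s1(247,100))
gt=tip-gr;print(np.linalg.norm(gt[:2]),np.degrees(np.arctan2(gt[1],gt[0])))
ring=atz("top",g(663,198),.102);print("ring",ring,px("side",ring))
foot=atz("top",g(635,235),0);print("foot",foot)
cap=atz("top",g(657,207),.096);print("cap",cap,px("side",cap),s2(610,195))
for h in (.1485,.1605): 
    for p in(ring,cap): print(h,px("top",[p[0],p[1],h]),px("side",[p[0],p[1],h]),s2(608,50))
print(tri(g(690,165),s2(608,50)))
t=cv2.imread("pics/top0.png");s=cv2.imread("pics/side0.png")
cv2.imwrite("pics/c3.png",np.hstack([crop(t,382,182,34,34,11),crop(s,295,210,34,34,11)]))
E
```

```text
hub [0.5319 0.1075 0.032 ] side chk [290.2652 207.6089] (291.6, 207.0)
knob [0.6488 0.1002 0.056 ] [337.6998 202.4256] (339.0, 202.6) 0.1171962360512885 -3.5713336119987265
grip [0.5309 0.2292 0.024 ] [293.594  183.0228] (295.0, 184.0)
tip [0.6154 0.2209 0.012 ] [324.4701 188.9224] (324.0, 189.6)
0.08491982016728342 -5.648670927628325
ring [ 0.5914 -0.0954  0.102 ] [310.6922 241.507 ]
foot [ 0.5931 -0.0993  0.    ]
cap [ 0.5887 -0.0939  0.096 ] [309.3951 243.2176] (311.6, 248.6)
0.1485 [401.0129 199.9873] [310.5078 223.4525] (311.2, 219.6)
0.1485 [400.2468 201.3327] [309.1376 222.9308] (311.2, 219.6)
0.1605 [402.053  198.8377] [310.4586 218.5922] (311.2, 219.6)
0.1605 [401.2787 200.1984] [309.0765 218.0734] (311.2, 219.6)
(array([ 0.5935, -0.0968,  0.1593]), np.float64(0.0012373989521514))
```

View pics/c3.png

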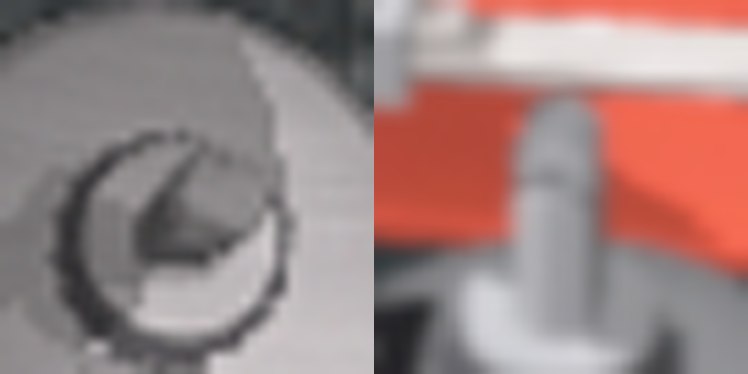

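The spindle axis comes out at about (0.592, -0.096) and its top at about 0.159 m, but its angle can't be read from these crops. I'll feel it with the jaws, which also square up to the flats.

```bash
cat >> h.py <<'E'
from scipy.spatial.transform import Rotation as Ro, Slerp
import json
def down(yaw):
    c,s=np.cos(np.radians(yaw)),np.sin(np.radians(yaw));return np.array([[c,s,0],[s,-c,0],[0,0,-1.]])
def plan(wps,start=None):
    """wps: list of (xyz, yaw deg, nrows); prints rows for step_arm from measured pose (or start=(xyz,yaw))"""
    if start is None: o=r.observe();p,R=o["position"],o["tcp_rot"]
    else: p,R=np.array(start[0]),down(start[1])
    T=[];A=[]
    for q,yaw,n in wps:
        q=np.array(q,float);S=Slerp([0,1],Ro.from_matrix([R,down(yaw)]))(np.linspace(0,1,n+1)).as_matrix()
        for i in range(n):
            T.append((S[i].T@(q-p)/n*1e3).round(1).tolist());A.append(Ro.from_matrix(S[i].T@S[i+1]).as_rotvec().round(4).tolist())
        p,R=q,S[-1]
    while len(T)%5: T.append([0,0,0]);A.append([0,0,0])
    for i in range(0,len(T),5): print(json.dumps({"t":T[i:i+5],"a":A[i:i+5]}).replace(" ","").replace("-0.0,","0,").replace("-0.0]","0]").replace("0.0,","0,"))
def st():
    o=r.observe();R=o["tcp_rot"];print("t %.2f"%o["t"],"p",(o["position"]*1e3).round(2),"yaw %.2f"%np.degrees(np.arctan2(R[1,0],R[0,0])),"tz",R[:,2].round(4),"F",o["force"].round(2),"M",o["moment"].round(2),"w %.4f (%.1f mm)"%(o["gripper_width"],o["gripper_width"]*88))
E
python3 - <<'E'
from h import *
plan([((.592,-.096,.19),0,10),((.592,-.096,.125),0,3)])
E
```

```text
{"t":[[-20.6,-50.8,4.9],[-14.5,-52.8,4.9],[-8.2,-54.2,4.8],[-1.9,-54.8,4.8],[4.6,-54.6,4.8]],"a":[[-0.0001,0.0001,-0.1171],[-0.0001,0.0001,-0.1171],[-0.0001,0.0001,-0.1171],[-0.0001,0.0001,-0.1171],[-0.0001,0.0001,-0.1171]]}
{"t":[[10.9,-53.7,4.8],[17.1,-52.1,4.8],[23.1,-49.7,4.8],[28.7,-46.7,4.8],[34.0,-43.0,4.8]],"a":[[-0.0001,0.0001,-0.1171],[-0.0001,0.0001,-0.1171],[-0.0001,0.0001,-0.1171],[-0.0001,0.0001,-0.1171],[-0.0001,0.0001,-0.1171]]}
{"t":[[0,0,21.7],[0,0,21.7],[0,0,21.7],[0,0,0],[0,0,0]],"a":[[0,0,0],[0,0,0],[0,0,0],[0,0,0],[0,0,0]]}
```

Emit:
step_arm(
  translation=[
    [-20.6, -50.8, 4.9],
    [-14.5, -52.8, 4.9],
    [-8.2, -54.2, 4.8],
    [-1.9, -54.8, 4.8],
    [4.6, -54.6, 4.8],
  ],
  angular=[
    [0, 0, -0.117],
    [0, 0, -0.117],
    [0, 0, -0.117],
    [0, 0, -0.117],
    [0, 0, -0.117],
  ],
  gripper=0.55,
  force=25,
)

```text
t: 0.72
position: [0.3992, -0.2885, 0.2142]
tcp_rot: [[0.835, -0.55, -0.0], [-0.55, -0.835, 0.0], [-0.0, -0.0, -1.0]]
force: [0.5, -0.5, 0.1]
gripper_width: 0.552
```

Emit:
step_arm(
  translation=[
    [10.9, -53.7, 4.8],
    [17.1, -52.1, 4.8],
    [23.1, -49.7, 4.8],
    [28.7, -46.7, 4.8],
    [34.0, -43.0, 4.8],
  ],
  angular=[
    [0, 0, -0.117],
    [0, 0, -0.117],
    [0, 0, -0.117],
    [0, 0, -0.117],
    [0, 0, -0.117],
  ],
)

```text
t: 1.35
position: [0.5933, -0.0949, 0.1901]
tcp_rot: [[1.0, 0.003, -0.0], [0.003, -1.0, 0.0], [-0.0, -0.0, -1.0]]
force: [-0.9, 0.2, 0.1]
gripper_width: 0.548
```

Emit:
step_arm(
  translation=[
    [-1.3, 1.1, 20],
    [0, 0, 20],
    [0, 0, 22],
    [0, 0, 0],
    [0, 0, 0],
  ],
  angular=[
    [0, 0, 0.003],
    [0, 0, 0],
    [0, 0, 0],
    [0, 0, 0],
    [0, 0, 0],
  ],
)

```text
t: 1.98
position: [0.5913, -0.0977, 0.1293]
tcp_rot: [[1.0, -0.004, 0.001], [-0.004, -1.0, -0.0], [0.001, 0.0, -1.0]]
force: [-0.3, -0.4, 0.8]
gripper_width: 0.551
```

Emit:
step_arm(
  translation=[
    [0, 0, 0],
    [0, 0, 0],
    [0, 0, 0],
    [0, 0, 0],
    [0, 0, 0],
  ],
  angular=[
    [0, 0, 0],
    [0, 0, 0],
    [0, 0, 0],
    [0, 0, 0],
    [0, 0, 0],
  ],
  gripper=0,
  force=25,
)

```text
t: 2.6
position: [0.5919, -0.0976, 0.1288]
tcp_rot: [[1.0, -0.004, 0.003], [-0.004, -1.0, -0.0], [0.003, 0.0, -1.0]]
force: [5.6, 0.1, -1.6]
gripper_width: 0.166
```

```bash
python3 -c "
from h import *
st()"
```

```text
t 2.60 p [591.88 -97.6  128.84] yaw -0.25 tz [ 2.8e-03 -3.0e-04 -1.0e+00] F [ 5.56  0.11 -1.58] M [-0.01 -0.86 -0.13] w 0.1655 (14.6 mm)
```

The jaws closed to 14.6 mm, so they are on the flats and the hole runs close to world x. Next I'll firm the grip, then turn 90° to measure y across the round sides.

Emit:
step_arm(
  translation=[
    [0, 0, 0],
    [0, 0, 0],
    [0, 0, 0],
    [0, 0, 0],
    [0, 0, 0],
  ],
  angular=[
    [0, 0, 0],
    [0, 0, 0],
    [0, 0, 0],
    [0, 0, 0],
    [0, 0, 0],
  ],
  force=38,
)

```text
t: 3.22
position: [0.5919, -0.0976, 0.1288]
tcp_rot: [[1.0, -0.004, 0.003], [-0.004, -1.0, -0.0], [0.003, 0.0, -1.0]]
force: [5.4, 0.4, -1.6]
gripper_width: 0.16
```

```bash
python3 -c "
from h import *
st()"
```

```text
t 3.23 p [591.9  -97.58 128.82] yaw -0.25 tz [ 2.8e-03 -3.0e-04 -1.0e+00] F [ 5.44  0.41 -1.56] M [ 0.04 -0.88 -0.17] w 0.1596 (14.0 mm)
```

Emit:
step_arm(
  translation=[
    [0, 0, 0],
    [0, 0, 0],
    [0, 0, 0],
    [0, 0, -10],
    [0, 0, -15],
  ],
  angular=[
    [0, 0, 0],
    [0, 0, 0],
    [0, 0, 0],
    [0, 0, 0],
    [0, 0, 0],
  ],
  gripper=0.45,
)

```text
t: 3.85
position: [0.5909, -0.0975, 0.1544]
tcp_rot: [[1.0, -0.004, -0.0], [-0.004, -1.0, 0.0], [-0.0, -0.0, -1.0]]
force: [-0.3, 0.1, 0.9]
gripper_width: 0.445
```

Emit:
step_arm(
  translation=[
    [0, 0, 0],
    [0, 0, 0],
    [0, 0, 0],
    [0, 0, 0],
    [0, 0, 0],
  ],
  angular=[
    [0, 0, -0.175],
    [0, 0, -0.175],
    [0, 0, -0.175],
    [0, 0, -0.175],
    [0, 0, -0.175],
  ],
)

```text
t: 4.47
position: [0.5912, -0.0976, 0.1548]
tcp_rot: [[0.64, 0.769, 0.001], [0.769, -0.64, -0.0], [0.0, 0.001, -1.0]]
force: [-0.4, 0.1, -0.2]
gripper_width: 0.449
```

Emit:
step_arm(
  translation=[
    [0, 0, 0],
    [0, 0, 0],
    [0, 0, 0],
    [0, 0, 0],
    [0, 0, 15],
  ],
  angular=[
    [0, 0, -0.175],
    [0, 0, -0.175],
    [0, 0, -0.175],
    [0, 0, -0.171],
    [0, 0, 0],
  ],
)

```text
t: 5.1
position: [0.5917, -0.0978, 0.1398]
tcp_rot: [[0.005, 1.0, 0.003], [1.0, -0.005, -0.001], [-0.001, 0.003, -1.0]]
force: [-0.9, 0.5, -0.2]
gripper_width: 0.45
```

Emit:
step_arm(
  translation=[
    [0, 0, 5],
    [0, 0, 0],
    [0, 0, 0],
    [0, 0, 0],
    [0, 0, 0],
  ],
  angular=[
    [0, 0, 0],
    [0, 0, 0],
    [0, 0, 0],
    [0, 0, 0],
    [0, 0, 0],
  ],
  gripper=0,
  force=10,
)

```text
t: 5.72
position: [0.5906, -0.0951, 0.1329]
tcp_rot: [[0.004, 1.0, -0.002], [1.0, -0.004, 0.004], [0.004, -0.002, -1.0]]
force: [0.4, 10.6, -3.0]
gripper_width: 0.196
```

```bash
python3 -c "
from h import *
st()"
```

```text
t 5.72 p [590.6  -95.08 132.89] yaw 89.75 tz [-0.0017  0.0044 -1.    ] F [ 0.35 10.64 -3.01] M [ 1.76 -0.25 -0.01] w 0.1962 (17.3 mm)
```

Emit:
step_arm(
  translation=[
    [2.5, 0, 0],
    [0, 0, 0],
    [0, 0, 0],
    [0, 0, 0],
    [0, 0, 0],
  ],
  angular=[
    [0, 0, 0],
    [0, 0, 0],
    [0, 0, 0],
    [0, 0, 0],
    [0, 0, 0],
  ],
)

```text
t: 6.35
position: [0.5907, -0.0948, 0.133]
tcp_rot: [[0.004, 1.0, -0.001], [1.0, -0.004, 0.001], [0.001, -0.001, -1.0]]
force: [0.3, 3.1, -9.1]
gripper_width: 0.202
```

```bash
python3 -c "
from h import *
st();st()"
```

```text
t 6.35 p [590.65 -94.8  133.03] yaw 89.77 tz [-1.1e-03  7.0e-04 -1.0e+00] F [ 0.26  3.15 -9.1 ] M [ 0.51 -0.06 -0.03] w 0.2016 (17.7 mm)
t 6.35 p [590.65 -94.8  133.03] yaw 89.77 tz [-1.1e-03  7.0e-04 -1.0e+00] F [ 0.26  3.15 -9.1 ] M [ 0.51 -0.06 -0.03] w 0.2016 (17.7 mm)
```

Emit:
step_arm(
  translation=[
    [0, 0, 0],
    [0, 0, 0],
    [0, 0, -15],
    [0, 0, -20],
    [0, 0, -10],
  ],
  angular=[
    [0, 0, 0],
    [0, 0, 0],
    [0, 0, 0],
    [0, 0, 0],
    [0, 0, 0],
  ],
  gripper=0.45,
)

```text
t: 6.98
position: [0.5916, -0.0953, 0.1808]
tcp_rot: [[0.004, 1.0, 0.003], [1.0, -0.004, -0.001], [-0.001, 0.003, -1.0]]
force: [-0.5, 0.1, -0.6]
gripper_width: 0.449
```

Emit:
step_arm(
  translation=[
    [0, 1.3, 0],
    [0, 0, 0],
    [0, 0, 0],
    [0, 0, 5],
    [0, 0, 5],
  ],
  angular=[
    [0, 0, 0],
    [0, 0, 0],
    [0, 0, 0],
    [0, 0, 0],
    [0, 0, 0],
  ],
  gripper=0,
)

```text
t: 7.6
position: [0.5921, -0.095, 0.1679]
tcp_rot: [[0.004, 1.0, -0.001], [1.0, -0.004, 0.0], [0.0, -0.001, -1.0]]
force: [0.2, -0.2, -0.2]
gripper_width: 0.004
```

```bash
python3 -c "
from h import *
st()"
```

```text
t 7.60 p [592.13 -94.99 167.88] yaw 89.78 tz [-5.e-04  2.e-04 -1.e+00] F [ 0.16 -0.24 -0.24] M [ 0.02 -0.17  0.05] w 0.0037 (0.3 mm)
```

Emit:
step_arm(
  translation=[
    [0, 0, 2],
    [0, 0, 2],
    [0, 0, 1.5],
    [0, 0, 1],
    [0, 0, 1],
  ],
  angular=[
    [0, 0, 0],
    [0, 0, 0],
    [0, 0, 0],
    [0, 0, 0],
    [0, 0, 0],
  ],
)

```text
t: 8.22
position: [0.5923, -0.0951, 0.161]
tcp_rot: [[0.004, 1.0, 0.0], [1.0, -0.004, -0.0], [-0.0, 0.0, -1.0]]
force: [0.3, 0.2, 0.1]
gripper_width: 0.005
```

Emit:
step_arm(
  translation=[
    [0, 0, 1],
    [0, 0, 1],
    [0, 0, 0],
    [0, 0, 0],
    [0, 0, 0],
  ],
  angular=[
    [0, 0, 0],
    [0, 0, 0],
    [0, 0, 0],
    [0, 0, 0],
    [0, 0, 0],
  ],
)

```text
t: 8.85
position: [0.5923, -0.095, 0.1591]
tcp_rot: [[0.004, 1.0, 0.0], [1.0, -0.004, -0.0], [-0.0, 0.0, -1.0]]
force: [0.2, 0.1, -0.0]
gripper_width: 0.006
```

Emit:
step_arm(
  translation=[
    [0, 0, 1],
    [0, 0, 1],
    [0, 0, 0],
    [0, 0, 0],
    [0, 0, 0],
  ],
  angular=[
    [0, 0, 0],
    [0, 0, 0],
    [0, 0, 0],
    [0, 0, 0],
    [0, 0, 0],
  ],
)

```text
t: 9.48
position: [0.5923, -0.095, 0.1571]
tcp_rot: [[0.004, 1.0, 0.0], [1.0, -0.004, -0.0], [-0.0, 0.0, -1.0]]
force: [0.6, -0.1, -0.5]
gripper_width: 0.002
```

Emit:
step_arm(
  translation=[
    [0, 0, 1],
    [0, 0, 1],
    [0, 0, 0],
    [0, 0, 0],
    [0, 0, 0],
  ],
  angular=[
    [0, 0, 0],
    [0, 0, 0],
    [0, 0, 0],
    [0, 0, 0],
    [0, 0, 0],
  ],
)

```text
t: 10.1
position: [0.5925, -0.0951, 0.1563]
tcp_rot: [[0.004, 1.0, 0.001], [1.0, -0.004, -0.001], [-0.001, 0.001, -1.0]]
force: [-2.9, 1.2, 8.8]
gripper_width: 0.007
```

Contact came at z ≈ 0.1564, so the hole centre is at about 0.1464. The spindle axis is about (0.592, -0.0948). I'll use that known axis to check camera bias before picking up the crank.

```bash
python3 - <<'E'
from h import *
np.set_printoptions(precision=4,suppress=True)
P=[.592,-.0948,.1564]; print("spindle top",px("top",P),px("side",P), "ring",px("top",[.592,-.0948,.102]))
t=cv2.imread("pics/top0.png").astype(int);s=cv2.imread("pics/side0.png").astype(int)
# crank: low-saturation pixels on the red board, top view
sat=t.max(2)-t.min(2); m=((sat<45)&(t.max(2)>110)).astype(np.uint8)
m[:, :285]=0;m[:,312:]=0;m[:224]=0;m[250:]=0
ys,xs=np.nonzero(m);print("hub mask bbox",xs.min(),xs.max(),ys.min(),ys.max())
n,l,sts,c=cv2.connectedComponentsWithStats(m);i=1+np.argmax(sts[1:,4])
k,_=cv2.findContours((l==i).astype(np.uint8),cv2.RETR_EXTERNAL,cv2.CHAIN_APPROX_NONE);print(cv2.minAreaRect(k[0]))
m=((l==i)&(np.arange(400)[:,None]>=227)).astype(np.uint8)
k,_=cv2.findContours(m,cv2.RETR_EXTERNAL,cv2.CHAIN_APPROX_NONE);print(cv2.minAreaRect(k[0]))
for n in("top","side"):
  a=np.radians(-3.6);X=np.array([np.cos(a),np.sin(a),0]);Y=np.array([-X[1],X[0],0]);h=np.array([.5335,.1065,.032])
  print(n,[px(n,h+18e-3*(i*X+j*Y)).round(1).tolist() for i,j in((1,1),(1,-1),(-1,-1),(-1,1))],px(n,h),px(n,h+.12*X+[0,0,.014]))
plan([((.5925,-.095,.185),89.8,2),((.5335,.1065,.11),86.4,5),((.5335,.1065,.05),86.4,2),((.5335,.1065,.013),86.4,2)])
E
```

```text
spindle top [401.3706 198.942 ] [310.7783 220.0623] ring [396.8924 203.9228]
hub mask bbox 289 306 224 244
((297.5, 234.0), (20.0, 17.0), 90.0)
((297.5, 235.5), (17.0, 17.0), 90.0)
top [[290.6, 224.8], [307.2, 226.3], [305.6, 243.0], [288.9, 241.4]] [298.0836 233.8587] [303.3181 178.0613]
side [[299.0, 204.0], [297.1, 212.7], [282.6, 211.9], [284.8, 203.2]] [290.8878 207.8594] [339.3923 206.0472]
{"t":[[0,0,-14.4],[0,0,-14.4],[40.3,-11.9,15.0],[40.1,-12.4,15.0],[40,-12.9,15.0]],"a":[[0.0007,0.0003,-0.0001],[0.0007,0.0003,-0.0001],[0,0,0.0119],[0,0,0.0119],[0,0,0.0119]]}
{"t":[[39.8,-13.4,15.0],[39.6,-13.8,15.0],[0,0,30.0],[0,0,30.0],[0,0,18.5]],"a":[[0,0,0.0119],[0,0,0.0119],[0,0,0.0],[0,0,0.0],[0,0,0.0]]}
{"t":[[0,0,18.5],[0,0,0],[0,0,0],[0,0,0],[0,0,0]],"a":[[0,0,0.0],[0,0,0],[0,0,0],[0,0,0],[0,0,0]]}
```

Emit:
step_arm(
  translation=[
    [0, 0, -14.4],
    [0, 0, -14.4],
    [40.3, -12.1, 15],
    [40.1, -12.6, 15],
    [40, -13.1, 15],
  ],
  angular=[
    [0, 0, 0],
    [0, 0, 0],
    [0, 0, 0.012],
    [0, 0, 0.012],
    [0, 0, 0.012],
  ],
  gripper=0.65,
)

```text
t: 10.72
position: [0.5562, 0.027, 0.1393]
tcp_rot: [[0.04, 0.999, 0.001], [0.999, -0.04, -0.0], [-0.0, 0.001, -1.0]]
force: [0.1, 0.2, -0.7]
gripper_width: 0.548
```

Emit:
step_arm(
  translation=[
    [39.8, -13.6, 15],
    [39.6, -14, 15],
    [0, 0, 25],
    [0, 0, 25],
    [0, 0, 0],
  ],
  angular=[
    [0, 0, 0.012],
    [0, 0, 0.012],
    [0, 0, 0],
    [0, 0, 0],
    [0, 0, 0],
  ],
)

```text
t: 11.35
position: [0.5319, 0.1066, 0.0582]
tcp_rot: [[0.064, 0.998, -0.002], [0.998, -0.064, 0.0], [-0.0, -0.002, -1.0]]
force: [-0.1, 0.6, -0.2]
gripper_width: 0.65
```

```bash
python3 - <<'E'
from h import *
st()
plan([((.5325,.1065,.013),86.4,3)])
t=imaging.read_camera("top");s=imaging.read_camera("side")
cv2.imwrite("pics/d1.png",np.hstack([crop(t,265,170,75,80,5),crop(s,260,160,85,80,5)]))
E
```

```text
t 11.35 p [531.92 106.6   58.24] yaw 86.35 tz [-0.0024  0.     -1.    ] F [-0.06  0.57 -0.16] M [ 0.02 -0.1   0.01] w 0.6499 (57.2 mm)
{"t":[[0,0.2,15.1],[0,0.2,15.1],[0,0.2,15.1],[0,0,0],[0,0,0]],"a":[[-0.0008,0,-0.0003],[-0.0008,0,-0.0003],[-0.0008,0,-0.0003],[0,0,0],[0,0,0]]}
```

View pics/d1.png

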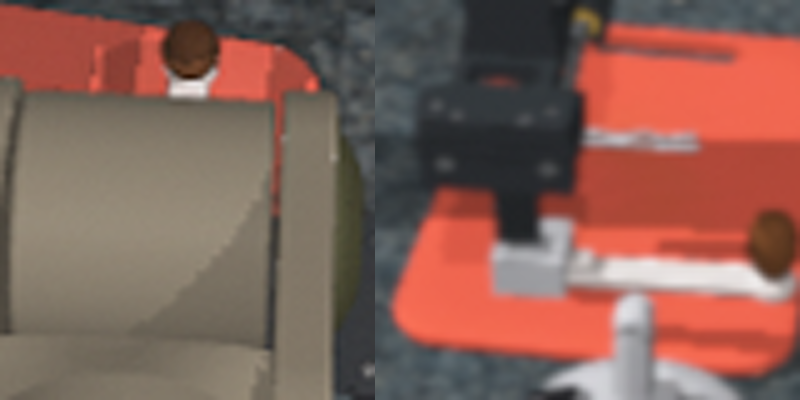

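The side view shows the near finger centred at about u=288.8 and the hub's near face spanning roughly u=283.6 to 299.

```bash
python3 - <<'E'
from h import *
img=imaging.read_camera("side")
print("finger pred",[px("side",[.5319+d,.1066-.037,.062]).round(2).tolist() for d in(-.009,0,.009)])
for h in(.532,.534,.536): print(h,"hub near-face corners",[px("side",[h+d,.1065-.018-.06*d,z]).round(1).tolist() for d in(-.018,.018) for z in (.032,.01)])
g=img.astype(int)
for v in (203,205): print(v,[tuple(g[v,u]) and int(g[v,u].sum()//3) for u in range(278,306)])
for v in (212,214,216): print(v,[int(g[v,u,0]) for u in range(278,306)])
E
```

```text
finger pred [[284.76, 207.09], [288.55, 207.16], [292.34, 207.23]]
0.532 hub near-face corners [[282.4, 211.9], [282.8, 218.9], [297.0, 212.7], [297.2, 219.7]]
0.534 hub near-face corners [[283.2, 211.9], [283.6, 218.9], [297.8, 212.7], [298.1, 219.7]]
0.536 hub near-face corners [[284.0, 211.9], [284.4, 218.9], [298.6, 212.7], [298.9, 219.8]]
203 [99, 99, 98, 98, 96, 84, 61, 42, 36, 36, 35, 35, 35, 36, 56, 98, 123, 129, 128, 124, 117, 103, 89, 86, 92, 99, 100, 100]
205 [125, 125, 126, 125, 123, 108, 80, 50, 37, 36, 36, 35, 36, 37, 73, 135, 174, 183, 183, 180, 168, 147, 125, 112, 110, 115, 116, 116]
212 [75, 74, 73, 77, 101, 142, 167, 167, 160, 160, 162, 165, 166, 169, 174, 182, 188, 191, 188, 167, 151, 159, 176, 190, 185, 162, 145, 156]
214 [80, 80, 80, 84, 100, 132, 153, 158, 159, 159, 159, 160, 160, 160, 161, 162, 162, 162, 158, 148, 152, 164, 169, 172, 172, 170, 174, 194]
216 [80, 80, 80, 81, 94, 127, 151, 158, 158, 158, 158, 159, 159, 159, 160, 161, 161, 160, 157, 146, 141, 146, 150, 152, 155, 157, 158, 163]
```

The hub's x checks out at about 0.5325. Descending and gripping.

Emit:
step_arm(
  translation=[
    [0, 0.2, 15],
    [0, 0.2, 15],
    [0, 0.3, 13],
    [0, 0, 2.2],
    [0, 0, 0],
  ],
  angular=[
    [0, 0, 0],
    [0, 0, 0],
    [0, 0, 0],
    [0, 0, 0],
    [0, 0, 0],
  ],
)

```text
t: 12.12
position: [0.5332, 0.1065, 0.0136]
tcp_rot: [[0.064, 0.998, -0.0], [0.998, -0.064, -0.0], [-0.0, -0.0, -1.0]]
force: [0.4, 0.8, 0.2]
gripper_width: 0.648
```

Emit:
step_arm(
  translation=[
    [0, 0, 0],
    [0, 0, 0],
    [0, 0, 0],
    [0, 0, 0],
    [0, 0, 0],
  ],
  angular=[
    [0, 0, 0],
    [0, 0, 0],
    [0, 0, 0],
    [0, 0, 0],
    [0, 0, 0],
  ],
  gripper=0,
  force=38,
)

```text
t: 12.75
position: [0.5333, 0.1066, 0.0139]
tcp_rot: [[0.064, 0.998, 0.0], [0.998, -0.064, 0.0], [0.0, 0.0, -1.0]]
force: [-1.9, 0.9, 6.3]
gripper_width: 0.402
```

```bash
python3 - <<'E'
from h import *
st()
plan([((.5325,.1065,.11),86.4,2),((.55,.05,.20),60,3),((.592,-.0948,.20),-.4,6)])
E
```

```text
t 12.75 p [533.3  106.57  13.94] yaw 86.34 tz [ 5.e-04  1.e-04 -1.e+00] F [-1.88  0.88  6.29] M [ 0.35  0.03 -0.02] w 0.4022 (35.4 mm)
{"t":[[-0.1,-0.4,-48.0],[-0.1,-0.4,-48.0],[-18.4,7.0,-30.0],[-17.1,9.7,-30.0],[-15.4,12.2,-30.0]],"a":[[0.0002,-0.0001,-0.0005],[0.0002,-0.0001,-0.0005],[0,0,0.1536],[0,0,0.1536],[0,0,0.1536]]}
{"t":[[-17.4,18.1,0],[-14.0,20.9,0],[-10.1,23.0,0],[-5.9,24.4,0.0],[-1.6,25.1,0.0]],"a":[[0,0,0.1757],[0,0,0.1757],[0,0,0.1757],[0,0,0.1757],[0,0,0.1757]]}
{"t":[[2.8,25.0,0.0],[0,0,0],[0,0,0],[0,0,0],[0,0,0]],"a":[[0,0,0.1757],[0,0,0],[0,0,0],[0,0,0],[0,0,0]]}
```

Emit:
step_arm(
  translation=[
    [0, 0, -20],
    [0, 0, -48],
    [0, 0, -48],
    [-18.4, 7, -35],
    [-17.1, 9.7, -35],
  ],
  angular=[
    [0, 0, 0],
    [0, 0, 0],
    [0, 0, 0],
    [0, 0, 0.154],
    [0, 0, 0.154],
  ],
)

```text
t: 13.38
position: [0.5445, 0.0684, 0.2005]
tcp_rot: [[0.368, 0.93, -0.001], [0.93, -0.368, -0.0], [-0.0, -0.001, -1.0]]
force: [1.2, 0.9, -1.0]
gripper_width: 0.404
```

Emit:
step_arm(
  translation=[
    [-15.4, 12.2, 0],
    [-17.4, 18.1, 0],
    [-14, 20.9, 0],
    [-10.1, 23, 0],
    [-5.9, 24.4, 0],
  ],
  angular=[
    [0, 0, 0.154],
    [0, 0, 0.176],
    [0, 0, 0.176],
    [0, 0, 0.176],
    [0, 0, 0.176],
  ],
)

```text
t: 14.0
position: [0.5781, -0.0474, 0.199]
tcp_rot: [[0.944, 0.329, -0.001], [0.329, -0.944, 0.0], [-0.001, -0.001, -1.0]]
force: [0.6, 0.3, -1.5]
gripper_width: 0.403
```

Emit:
step_arm(
  translation=[
    [-1.6, 25.1, 0],
    [2.8, 25, 0],
    [0, 0, 0],
    [0, 0, 0],
    [0, 0, 0],
  ],
  angular=[
    [0, 0, 0.176],
    [0, 0, 0.176],
    [0, 0, 0],
    [0, 0, 0],
    [0, 0, 0],
  ],
)

```text
t: 14.62
position: [0.5918, -0.094, 0.1996]
tcp_rot: [[1.0, -0.009, -0.0], [-0.009, -1.0, 0.0], [-0.0, -0.0, -1.0]]
force: [0.7, -0.3, -1.6]
gripper_width: 0.406
```

```bash
python3 - <<'E'
from h import *
st()
plan([((.592,-.0954,.1645),-.3,3)])
t=imaging.read_camera("top");s=imaging.read_camera("side")
cv2.imwrite("pics/d2.png",np.hstack([crop(t,360,165,80,100,5),crop(s,270,160,80,100,5)]))
E
```

```text
t 14.62 p [591.78 -94.02 199.61] yaw -0.49 tz [-2.e-04  2.e-04 -1.e+00] F [ 0.73 -0.35 -1.64] M [-0.05 -0.11  0.03] w 0.4059 (35.7 mm)
{"t":[[0.1,0.5,11.7],[0.1,0.5,11.7],[0.1,0.5,11.7],[0,0,0],[0,0,0]],"a":[[-0.0001,0.0001,-0.0011],[-0.0001,0.0001,-0.0011],[-0.0001,0.0001,-0.0011],[0,0,0],[0,0,0]]}
```

View pics/d2.png

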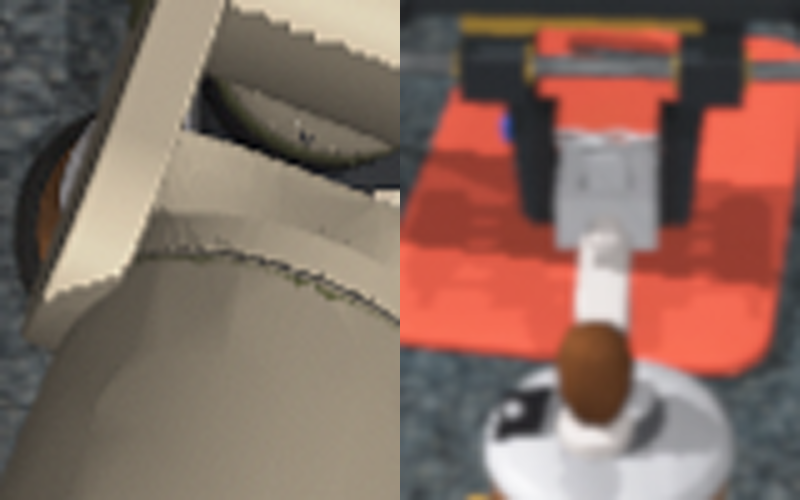

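The side view shows the hub squarely in the jaws with the arm pointing -y. Lowering it onto the spindle.

Emit:
step_arm(
  translation=[
    [0.1, 0.7, 13],
    [0.1, 0.7, 13],
    [0, 0, 9],
    [0, 0, 0],
    [0, 0, 0],
  ],
  angular=[
    [0, 0, -0.003],
    [0, 0, 0],
    [0, 0, 0],
    [0, 0, 0],
    [0, 0, 0],
  ],
)

```text
t: 15.35
position: [0.5923, -0.0963, 0.1649]
tcp_rot: [[1.0, -0.008, 0.001], [-0.008, -1.0, -0.0], [0.001, 0.0, -1.0]]
force: [-0.5, -0.4, -1.2]
gripper_width: 0.403
```

Emit:
step_arm(
  translation=[
    [0, 0, 2],
    [0, 0, 2],
    [0, 0, 2],
    [0, 0, 0],
    [0, 0, 0],
  ],
  angular=[
    [0, 0, 0],
    [0, 0, 0],
    [0, 0, 0],
    [0, 0, 0],
    [0, 0, 0],
  ],
)

```text
t: 15.98
position: [0.5922, -0.0963, 0.1587]
tcp_rot: [[1.0, -0.008, 0.0], [-0.008, -1.0, -0.0], [0.0, 0.0, -1.0]]
force: [0.3, 0.1, -0.6]
gripper_width: 0.403
```

```bash
python3 -c "
from h import *
st()"
```

```text
t 15.97 p [592.17 -96.29 158.67] yaw -0.46 tz [ 1.e-04 -0.e+00 -1.e+00] F [ 0.27  0.08 -0.57] M [-0.03 -0.14  0.05] w 0.4031 (35.5 mm)
```

Emit:
step_arm(
  translation=[
    [0, -0.4, 1],
    [0, -0.4, 1],
    [0, 0, 2],
    [0, 0, 3],
    [0, 0, 0],
  ],
  angular=[
    [0, 0, 0],
    [0, 0, 0],
    [0, 0, 0],
    [0, 0, 0],
    [0, 0, 0],
  ],
)

```text
t: 16.6
position: [0.592, -0.0954, 0.1513]
tcp_rot: [[1.0, -0.008, -0.001], [-0.008, -1.0, 0.0], [-0.001, -0.0, -1.0]]
force: [-0.5, -0.2, -1.8]
gripper_width: 0.404
```

```bash
python3 -c "
from h import *
st()"
```

```text
t 16.60 p [592.01 -95.44 151.26] yaw -0.46 tz [-6.e-04  2.e-04 -1.e+00] F [-0.46 -0.2  -1.76] M [-0.   -0.08  0.01] w 0.4037 (35.5 mm)
```

Emit:
step_arm(
  translation=[
    [0, 0, 6],
    [0, 0, 7],
    [0, 0, 7],
    [0, 0, 7],
    [0, 0, 4],
  ],
  angular=[
    [0, 0, 0],
    [0, 0, 0],
    [0, 0, 0],
    [0, 0, 0],
    [0, 0, 0],
  ],
)

```text
t: 17.23
position: [0.592, -0.0954, 0.12]
tcp_rot: [[1.0, -0.008, -0.001], [-0.008, -1.0, 0.0], [-0.001, -0.0, -1.0]]
force: [0.0, -0.7, -1.3]
gripper_width: 0.399
```

Emit:
step_arm(
  translation=[
    [0, 0, 2],
    [0, 0, 1],
    [0, 0, 1],
    [0, 0, 1],
    [0, 0, 0],
  ],
  angular=[
    [0, 0, 0],
    [0, 0, 0],
    [0, 0, 0],
    [0, 0, 0],
    [0, 0, 0],
  ],
)

```text
t: 17.85
position: [0.5922, -0.0955, 0.1162]
tcp_rot: [[1.0, -0.008, 0.001], [-0.008, -1.0, -0.0], [0.001, 0.0, -1.0]]
force: [-2.2, 0.5, 3.7]
gripper_width: 0.412
```

```bash
python3 -c "
from h import *
st()"
```

```text
t 17.85 p [592.24 -95.47 116.16] yaw -0.45 tz [ 5.e-04 -2.e-04 -1.e+00] F [-2.16  0.46  3.72] M [0.1  0.29 0.02] w 0.4118 (36.2 mm)
```

The crank is down: TCP 0.1162 with about 4 N of contact, as expected. Releasing it and moving to the clip.

Emit:
step_arm(
  translation=[
    [0, 0, -0.8],
    [0, 0, 0],
    [0, 0, 0],
    [0, 0, -15],
    [0, 0, -25],
  ],
  angular=[
    [0, 0, 0],
    [0, 0, 0],
    [0, 0, 0],
    [0, 0, 0],
    [0, 0, 0],
  ],
  gripper=0.65,
)

```text
t: 18.48
position: [0.592, -0.0954, 0.1572]
tcp_rot: [[1.0, -0.008, -0.001], [-0.008, -1.0, 0.0], [-0.001, -0.0, -1.0]]
force: [-0.3, 0.6, -0.3]
gripper_width: 0.649
```

```bash
python3 - <<'E'
from h import *
st()
plan([((.591,-.0955,.19),-.4,1),((.5325,.229,.12),87,9),((.5325,.229,.045),87,3)])
E
```

```text
t 18.48 p [591.98 -95.43 157.24] yaw -0.46 tz [-8.e-04  3.e-04 -1.e+00] F [-0.25  0.59 -0.31] M [-0.1  -0.05  0.02] w 0.6488 (57.1 mm)
{"t":[[-1.0,0.1,-32.8],[-6.8,-36.0,7.8],[-0.6,-36.6,7.8],[5.6,-36.2,7.8],[11.6,-34.7,7.8]],"a":[[-0.0003,0.0008,-0.001],[0,0,-0.1695],[0,0,-0.1695],[0,0,-0.1695],[0,0,-0.1695]]}
{"t":[[17.3,-32.3,7.8],[22.5,-28.9,7.8],[27.1,-24.7,7.8],[30.9,-19.8,7.8],[33.7,-14.3,7.8]],"a":[[0,0,-0.1695],[0,0,-0.1695],[0,0,-0.1695],[0,0,-0.1695],[0,0,-0.1695]]}
{"t":[[0,0,25.0],[0,0,25.0],[0,0,25.0],[0,0,0],[0,0,0]],"a":[[0,0,0.0],[0,0,0.0],[0,0,0.0],[0,0,0],[0,0,0]]}
```

Emit:
step_arm(
  translation=[
    [-1, 0, -32.8],
    [-6.8, -36, 5],
    [-0.6, -36.6, 5],
    [5.6, -36.2, 7.8],
    [11.6, -34.7, 7.8],
  ],
  angular=[
    [0, 0, 0],
    [0, 0, -0.17],
    [0, 0, -0.17],
    [0, 0, -0.17],
    [0, 0, -0.17],
  ],
)

```text
t: 19.1
position: [0.5651, 0.0498, 0.1646]
tcp_rot: [[0.779, 0.627, 0.001], [0.627, -0.779, -0.0], [0.001, 0.001, -1.0]]
force: [0.4, -0.7, 0.3]
gripper_width: 0.651
```

Emit:
step_arm(
  translation=[
    [17.3, -32.3, 10],
    [22.5, -28.9, 10],
    [27.1, -24.7, 10],
    [30.9, -19.8, 10],
    [33.7, -14.3, 10],
  ],
  angular=[
    [0, 0, -0.17],
    [0, 0, -0.17],
    [0, 0, -0.17],
    [0, 0, -0.17],
    [0, 0, -0.17],
  ],
  gripper=0.5,
)

```text
t: 19.73
position: [0.5322, 0.2302, 0.1145]
tcp_rot: [[0.043, 0.999, 0.001], [0.999, -0.043, 0.0], [0.0, 0.001, -1.0]]
force: [0.6, -0.7, -0.3]
gripper_width: 0.501
```

Emit:
step_arm(
  translation=[
    [0, 0, 25],
    [0, 0, 25],
    [0, 0, 25],
    [0, 0, 0],
    [0, 0, 0],
  ],
  angular=[
    [0, 0, 0],
    [0, 0, 0],
    [0, 0, 0],
    [0, 0, 0],
    [0, 0, 0],
  ],
)

```text
t: 20.35
position: [0.5329, 0.2291, 0.0401]
tcp_rot: [[0.049, 0.999, 0.002], [0.999, -0.049, 0.0], [0.001, 0.002, -1.0]]
force: [0.3, 0.4, -0.3]
gripper_width: 0.501
```

```bash
python3 - <<'E'
from h import *
st()
plan([((.5325,.229,.0125),87,2)])
t=imaging.read_camera("top");s=imaging.read_camera("side")
cv2.imwrite("pics/d3.png",np.hstack([crop(s,275,145,70,65,6),crop(s,280,195,60,65,6)]))
o=r.observe()["position"]
print(px("side",[.5325,.229,.026]),px("side",o+[0,-.024,.005]))
E
```

```text
t 20.35 p [532.89 229.07  40.12] yaw 87.21 tz [ 2.e-03  4.e-04 -1.e+00] F [ 0.26  0.39 -0.25] M [ 0.07 -0.1   0.  ] w 0.5013 (44.1 mm)
{"t":[[-0.1,-0.2,13.8],[0,-0.2,13.8],[0,0,0],[0,0,0],[0,0,0]],"a":[[0.001,-0.0003,0.0018],[0.001,-0.0003,0.0018],[0,0,0],[0,0,0],[0,0,0]]}
[294.13932214 182.46501782] [293.39809989 181.49885265]
```

View pics/d3.png

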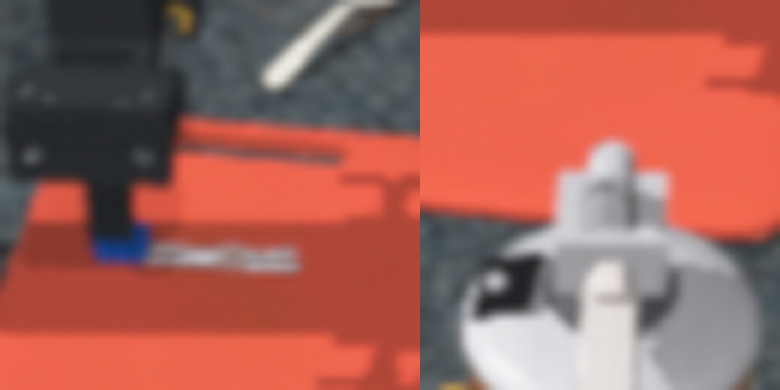

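The side view shows the crank seated with the spindle standing through it. The clip's blue grip is at u≈295.2, about 1 to 2 mm further in +x than the finger. Gripping the clip.

Emit:
step_arm(
  translation=[
    [0, 0.5, 12],
    [0, 0.5, 12],
    [0, 0, 3.3],
    [0, 0, 0],
    [0, 0, 0],
  ],
  angular=[
    [0, 0, 0],
    [0, 0, 0],
    [0, 0, 0],
    [0, 0, 0],
    [0, 0, 0],
  ],
)

```text
t: 21.08
position: [0.5332, 0.2289, 0.0113]
tcp_rot: [[0.049, 0.999, 0.0], [0.999, -0.049, 0.0], [0.0, 0.0, -1.0]]
force: [-0.5, -0.6, 0.4]
gripper_width: 0.504
```

Emit:
step_arm(
  translation=[
    [0, 0, 0],
    [0, 0, 0],
    [0, 0, 0],
    [0, 0, 0],
    [0, 0, 0],
  ],
  angular=[
    [0, 0, 0],
    [0, 0, 0],
    [0, 0, 0],
    [0, 0, 0],
    [0, 0, 0],
  ],
  gripper=0,
  force=38,
)

```text
t: 21.7
position: [0.5332, 0.2289, 0.0114]
tcp_rot: [[0.049, 0.999, 0.0], [0.999, -0.049, 0.0], [0.0, 0.0, -1.0]]
force: [-0.7, 0.4, -0.1]
gripper_width: 0.201
```

```bash
python3 - <<'E'
from h import *
st()
E
```

```text
t 21.70 p [533.16 228.87  11.38] yaw 87.20 tz [ 1.e-04  0.e+00 -1.e+00] F [-0.71  0.44 -0.08] M [ 0.1  -0.09 -0.03] w 0.2014 (17.7 mm)
```

```bash
python3 - <<'E'
from h import *
plan([((.533,.229,.13),87.2,3),((.475,-.0908,.17),89.75,7),((.475,-.0908,.1458),89.75,2)])
E
```

```text
{"t":[[0,-0.1,-39.5],[0,-0.1,-39.5],[0,-0.1,-39.5],[-46.0,-6.0,-5.7],[-46.0,-6.3,-5.7]],"a":[[0,0,0.0],[0,0,0.0],[0,0,0.0],[0,0,-0.0064],[0,0,-0.0064]]}
{"t":[[-46.0,-6.6,-5.7],[-45.9,-6.9,-5.7],[-45.9,-7.2,-5.7],[-45.8,-7.5,-5.7],[-45.8,-7.8,-5.7]],"a":[[0,0,-0.0064],[0,0,-0.0064],[0,0,-0.0064],[0,0,-0.0064],[0,0,-0.0064]]}
{"t":[[0,0,12.1],[0,0,12.1],[0,0,0],[0,0,0],[0,0,0]],"a":[[0,0,0.0],[0,0,0.0],[0,0,0],[0,0,0],[0,0,0]]}
```

Emit:
step_arm(
  translation=[
    [0, 0, -25],
    [0, 0, -45],
    [0, 0, -48],
    [-46, -6, -5.7],
    [-46, -6.3, -5.7],
  ],
  angular=[
    [0, 0, 0],
    [0, 0, 0],
    [0, 0, 0],
    [0, 0, -0.0064],
    [0, 0, -0.0064],
  ],
)

```text
t: 22.32
position: [0.5163, 0.1366, 0.1412]
tcp_rot: [[0.035, 0.999, 0.001], [0.999, -0.035, -0.0], [-0.0, 0.001, -1.0]]
force: [0.5, 0.1, -1.0]
gripper_width: 0.2
```

Emit:
step_arm(
  translation=[
    [-46, -6.6, -5.7],
    [-45.9, -6.9, -5.7],
    [-45.9, -7.2, -5.7],
    [-45.8, -7.5, -5.7],
    [-45.8, -7.8, -5.7],
  ],
  angular=[
    [0, 0, -0.0064],
    [0, 0, -0.0064],
    [0, 0, -0.0064],
    [0, 0, -0.0064],
    [0, 0, -0.0064],
  ],
)

```text
t: 22.95
position: [0.4748, -0.0924, 0.1695]
tcp_rot: [[0.004, 1.0, 0.0], [1.0, -0.004, -0.0], [-0.0, 0.0, -1.0]]
force: [-0.6, 0.5, -0.4]
gripper_width: 0.199
```

Emit:
step_arm(
  translation=[
    [0, 0, 12.1],
    [0, 0, 12.1],
    [0, 0, 0],
    [0, 0, 0],
    [0, 0, 0],
  ],
  angular=[
    [0, 0, 0],
    [0, 0, 0],
    [0, 0, 0],
    [0, 0, 0],
    [0, 0, 0],
  ],
)

```text
t: 23.58
position: [0.4756, -0.0906, 0.1453]
tcp_rot: [[0.003, 1.0, 0.0], [1.0, -0.003, -0.0], [-0.0, 0.0, -1.0]]
force: [0.4, -0.6, -0.1]
gripper_width: 0.2
```

```bash
python3 - <<'E'
from h import *
st();np.set_printoptions(precision=2,suppress=True)
t=imaging.read_camera("top");s=imaging.read_camera("side")
cv2.imwrite("pics/d4.png",np.hstack([crop(t,365,180,60,80,6),crop(s,258,200,70,80,6)]))
o=r.observe()["position"]
for n in("top","side"):print(n,"origin/tip",px(n,o+[.051,-.004,.0006]),px(n,o+[.082,-.004,.0006]),"hole near face",px(n,[.585,-.0948,.1464]),"top",px(n,[.592,-.0948,.1564]))
E
```

```text
t 23.57 p [475.57 -90.59 145.28] yaw 89.82 tz [ 5.e-04 -2.e-04 -1.e+00] F [ 0.37 -0.64 -0.06] M [ 0.03 -0.11 -0.  ] w 0.2001 (17.6 mm)
top origin/tip [400.55 233.26] [400.52 217.39] hole near face [400.52 203.42] top [401.37 198.94]
side origin/tip [277.07 223.66] [293.02 223.98] hole near face [307.2  224.02] top [310.78 220.06]
```

View pics/d4.png

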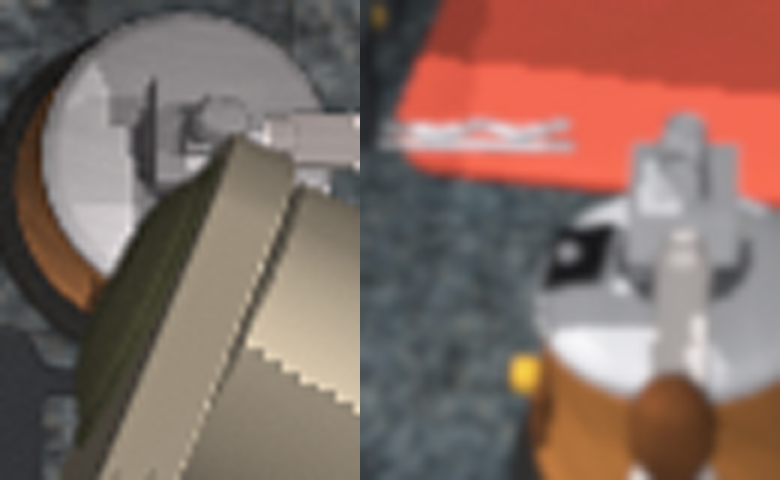

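The side view shows the straight leg level, with its tip at (293.5,223.9) against a predicted (293.0,224.0). Now advancing toward the hole.

Emit:
step_arm(
  translation=[
    [0, 8, -0.5],
    [0, 8, 0],
    [0, 6, 0],
    [0, 0, 0],
    [0, 0, 0],
  ],
  angular=[
    [0, 0, 0],
    [0, 0, 0],
    [0, 0, 0],
    [0, 0, 0],
    [0, 0, 0],
  ],
)

```text
t: 24.3
position: [0.4972, -0.091, 0.1454]
tcp_rot: [[0.004, 1.0, -0.0], [1.0, -0.004, 0.0], [0.0, -0.0, -1.0]]
force: [0.2, 0.2, -0.7]
gripper_width: 0.2
```

```bash
python3 - <<'E'
from h import *
st()
E
```

```text
t 24.30 p [497.23 -91.05 145.43] yaw 89.77 tz [-3.e-04  1.e-04 -1.e+00] F [ 0.18  0.15 -0.65] M [ 0.02 -0.16 -0.02] w 0.2001 (17.6 mm)
```

Emit:
step_arm(
  translation=[
    [0, 2, 0],
    [0, 2, 0],
    [0, 1.5, 0],
    [0, 1.5, 0],
    [0, 0, 0],
  ],
  angular=[
    [0, 0, 0],
    [0, 0, 0],
    [0, 0, 0],
    [0, 0, 0],
    [0, 0, 0],
  ],
)

```text
t: 24.92
position: [0.5044, -0.0911, 0.1455]
tcp_rot: [[0.004, 1.0, 0.0], [1.0, -0.004, 0.0], [0.0, 0.0, -1.0]]
force: [-0.3, -0.4, 0.1]
gripper_width: 0.2
```

```bash
python3 - <<'E'
from h import *
st()
E
```

```text
t 24.93 p [504.42 -91.1  145.51] yaw 89.77 tz [ 0.  0. -1.] F [-0.29 -0.41  0.13] M [ 0.11 -0.16 -0.  ] w 0.2000 (17.6 mm)
```

Emit:
step_arm(
  translation=[
    [0, 1, 0],
    [0, 1, 0],
    [0, 1, 0],
    [0, 0, 0],
    [0, 0, 0],
  ],
  angular=[
    [0, 0, 0],
    [0, 0, 0],
    [0, 0, 0],
    [0, 0, 0],
    [0, 0, 0],
  ],
)

```text
t: 25.55
position: [0.5073, -0.0911, 0.1455]
tcp_rot: [[0.004, 1.0, 0.0], [1.0, -0.004, 0.0], [0.0, 0.0, -1.0]]
force: [0.3, -0.3, 0.2]
gripper_width: 0.201
```

```bash
python3 - <<'E'
from h import *
st()
E
```

```text
t 25.55 p [507.34 -91.11 145.51] yaw 89.77 tz [ 0.  0. -1.] F [ 0.33 -0.29  0.21] M [ 0.07 -0.13  0.02] w 0.2007 (17.7 mm)
```

Emit:
step_arm(
  translation=[
    [0, 1, 0],
    [0, 1, 0],
    [0, 1, 0],
    [0, 1, 0],
    [0, 0, 0],
  ],
  angular=[
    [0, 0, 0],
    [0, 0, 0],
    [0, 0, 0],
    [0, 0, 0],
    [0, 0, 0],
  ],
)

```text
t: 26.18
position: [0.5114, -0.0911, 0.1455]
tcp_rot: [[0.004, 1.0, 0.0], [1.0, -0.004, 0.0], [0.0, 0.0, -1.0]]
force: [0.2, 0.1, 0.0]
gripper_width: 0.202
```

```bash
python3 - <<'E'
from h import *
st()
E
```

```text
t 26.18 p [511.39 -91.13 145.5 ] yaw 89.77 tz [ 0.  0. -1.] F [0.17 0.14 0.02] M [ 0.06 -0.1   0.01] w 0.2021 (17.8 mm)
```

Emit:
step_arm(
  translation=[
    [0, 1, 0],
    [0, 1, 0],
    [0, 1, 0],
    [0, 1, 0],
    [0, 0, 0],
  ],
  angular=[
    [0, 0, 0],
    [0, 0, 0],
    [0, 0, 0],
    [0, 0, 0],
    [0, 0, 0],
  ],
)

```text
t: 26.8
position: [0.5153, -0.0911, 0.1455]
tcp_rot: [[0.004, 1.0, -0.0], [1.0, -0.004, 0.0], [0.0, -0.0, -1.0]]
force: [-0.8, 1.3, -0.9]
gripper_width: 0.201
```

```bash
python3 - <<'E'
from h import *
st()
E
```

```text
t 26.80 p [515.35 -91.06 145.47] yaw 89.78 tz [-1.e-04  2.e-04 -1.e+00] F [-0.82  1.29 -0.94] M [ 0.11 -0.14  0.1 ] w 0.2015 (17.7 mm)
```

Emit:
step_arm(
  translation=[
    [0, 1, 0],
    [0, 1, 0],
    [0, 1, 0],
    [0, 0, 0],
    [0, 0, 0],
  ],
  angular=[
    [0, 0, 0],
    [0, 0, 0],
    [0, 0, 0],
    [0, 0, 0],
    [0, 0, 0],
  ],
)

```text
t: 27.42
position: [0.5183, -0.0911, 0.1455]
tcp_rot: [[0.004, 1.0, 0.0], [1.0, -0.004, 0.0], [0.0, -0.0, -1.0]]
force: [-2.4, 1.7, -1.5]
gripper_width: 0.2
```

```bash
python3 - <<'E'
from h import *
st()
E
```

```text
t 27.43 p [518.35 -91.1  145.46] yaw 89.77 tz [ 0.e+00  1.e-04 -1.e+00] F [-2.43  1.71 -1.48] M [0.2  0.19 0.08] w 0.2000 (17.6 mm)
```

Emit:
step_arm(
  translation=[
    [0.3, 1, 0.2],
    [0, 1, 0],
    [0, 1, 0],
    [0, 0, 0],
    [0, 0, 0],
  ],
  angular=[
    [0, 0, 0],
    [0, 0, 0],
    [0, 0, 0],
    [0, 0, 0],
    [0, 0, 0],
  ],
)

```text
t: 28.05
position: [0.5208, -0.0908, 0.1451]
tcp_rot: [[0.004, 1.0, -0.002], [1.0, -0.004, 0.0], [0.0, -0.002, -1.0]]
force: [-5.5, 0.1, 0.8]
gripper_width: 0.199
```

```bash
python3 - <<'E'
from h import *
st()
E
```

```text
t 28.05 p [520.77 -90.8  145.08] yaw 89.77 tz [-1.8e-03  3.0e-04 -1.0e+00] F [-5.53  0.14  0.84] M [0.24 0.84 0.06] w 0.1988 (17.5 mm)
```

Emit:
step_arm(
  translation=[
    [0, 1, 0],
    [0, 1, 0],
    [0, 0, 0],
    [0, 0, 0],
    [0, 0, 0],
  ],
  angular=[
    [0, 0, 0],
    [0, 0, 0],
    [0, 0, 0],
    [0, 0, 0],
    [0, 0, 0],
  ],
)

```text
t: 28.68
position: [0.5228, -0.0908, 0.145]
tcp_rot: [[0.004, 1.0, -0.002], [1.0, -0.004, 0.0], [0.0, -0.002, -1.0]]
force: [-5.4, 2.0, -0.4]
gripper_width: 0.2
```

```bash
python3 - <<'E'
from h import *
st()
E
```

```text
t 28.68 p [522.76 -90.76 145.01] yaw 89.77 tz [-1.9e-03  5.0e-04 -1.0e+00] F [-5.35  1.96 -0.42] M [0.21 0.81 0.07] w 0.2002 (17.6 mm)
```

Emit:
step_arm(
  translation=[
    [0, 1, 0],
    [0, 1, 0],
    [0, 0, 0],
    [0, 0, 0],
    [0, 0, 0],
  ],
  angular=[
    [0, 0, 0],
    [0, 0, 0],
    [0, 0, 0],
    [0, 0, 0],
    [0, 0, 0],
  ],
)

```text
t: 29.3
position: [0.5251, -0.0908, 0.1452]
tcp_rot: [[0.004, 1.0, -0.001], [1.0, -0.004, 0.0], [0.0, -0.001, -1.0]]
force: [-5.6, 0.7, -1.4]
gripper_width: 0.204
```

```bash
python3 - <<'E'
from h import *
st()
E
```

```text
t 29.30 p [525.15 -90.79 145.17] yaw 89.77 tz [-7.e-04  3.e-04 -1.e+00] F [-5.6   0.69 -1.42] M [0.29 0.72 0.05] w 0.2038 (17.9 mm)
```

Emit:
step_arm(
  translation=[
    [0, 1, 0],
    [0, 1, 0],
    [0, 0, 0],
    [0, 0, 0],
    [0, 0, 0],
  ],
  angular=[
    [0, 0, 0],
    [0, 0, 0],
    [0, 0, 0],
    [0, 0, 0],
    [0, 0, 0],
  ],
)

```text
t: 29.92
position: [0.5273, -0.0908, 0.1453]
tcp_rot: [[0.004, 1.0, -0.0], [1.0, -0.004, 0.0], [0.0, -0.0, -1.0]]
force: [-4.8, 2.3, -2.1]
gripper_width: 0.203
```

```bash
python3 - <<'E'
from h import *
st()
E
```

```text
t 29.93 p [527.29 -90.82 145.27] yaw 89.78 tz [-2.e-04  2.e-04 -1.e+00] F [-4.77  2.32 -2.12] M [0.32 0.65 0.08] w 0.2033 (17.9 mm)
```

Emit:
step_arm(
  translation=[
    [0.2, 1, 0.2],
    [0, 1, 0],
    [0, 1, 0],
    [0, 0, 0],
    [0, 0, 0],
  ],
  angular=[
    [0, 0, 0],
    [0, 0, 0],
    [0, 0, 0],
    [0, 0, 0],
    [0, 0, 0],
  ],
)

```text
t: 30.55
position: [0.5305, -0.0907, 0.1452]
tcp_rot: [[0.004, 1.0, 0.001], [1.0, -0.004, -0.0], [-0.0, 0.001, -1.0]]
force: [-2.4, 2.8, -1.8]
gripper_width: 0.205
```

```bash
python3 - <<'E'
from h import *
st()
E
```

```text
t 30.55 p [530.52 -90.73 145.17] yaw 89.77 tz [ 5.e-04 -1.e-04 -1.e+00] F [-2.38  2.82 -1.8 ] M [0.33 0.38 0.1 ] w 0.2053 (18.1 mm)
```

Emit:
step_arm(
  translation=[
    [0, 1, 0],
    [0, 1, 0],
    [0, 0, 0],
    [0, 0, 0],
    [0, 0, 0],
  ],
  angular=[
    [0, 0, 0],
    [0, 0, 0],
    [0, 0, 0],
    [0, 0, 0],
    [0, 0, 0],
  ],
)

```text
t: 31.18
position: [0.5327, -0.0908, 0.1453]
tcp_rot: [[0.004, 1.0, 0.001], [1.0, -0.004, -0.0], [-0.0, 0.001, -1.0]]
force: [0.2, 1.6, -2.1]
gripper_width: 0.2
```

```bash
python3 - <<'E'
from h import *
st()
E
```

```text
t 31.18 p [532.71 -90.76 145.28] yaw 89.77 tz [ 1.1e-03 -2.0e-04 -1.0e+00] F [ 0.15  1.63 -2.07] M [ 0.33 -0.09  0.09] w 0.1997 (17.6 mm)
```

The push rose to 5.6 N and then fell to about 0, which is the click. Continuing to centre the clip.

Emit:
step_arm(
  translation=[
    [0, 1, 0.2],
    [0, 1, 0],
    [0, 1, 0],
    [0, 1, 0],
    [0, 0, 0],
  ],
  angular=[
    [0, 0, 0],
    [0, 0, 0],
    [0, 0, 0],
    [0, 0, 0],
    [0, 0, 0],
  ],
)

```text
t: 31.8
position: [0.5367, -0.0907, 0.145]
tcp_rot: [[0.004, 1.0, 0.001], [1.0, -0.004, -0.0], [-0.0, 0.001, -1.0]]
force: [-0.2, 1.5, -1.8]
gripper_width: 0.199
```

```bash
python3 - <<'E'
from h import *
st()
E
```

```text
t 31.80 p [536.68 -90.73 144.97] yaw 89.77 tz [ 9.e-04 -1.e-04 -1.e+00] F [-0.21  1.46 -1.76] M [0.38 0.16 0.1 ] w 0.1987 (17.5 mm)
```

Emit:
step_arm(
  translation=[
    [0, 1, 0],
    [0, 1, 0],
    [0, 0, 0],
    [0, 0, 0],
    [0, 0, 0],
  ],
  angular=[
    [0, 0, 0],
    [0, 0, 0],
    [0, 0, 0],
    [0, 0, 0],
    [0, 0, 0],
  ],
)

```text
t: 32.42
position: [0.5386, -0.0908, 0.1451]
tcp_rot: [[0.004, 1.0, 0.001], [1.0, -0.004, -0.0], [-0.0, 0.001, -1.0]]
force: [1.2, 3.3, -1.1]
gripper_width: 0.202
```

```bash
python3 - <<'E'
from h import *
st();np.set_printoptions(precision=2,suppress=True)
t=imaging.read_camera("top");s=imaging.read_camera("side")
cv2.imwrite("pics/d5.png",np.hstack([crop(t,375,180,50,70,8),crop(s,280,205,50,70,8)]))
for x in(-.051,0,.031):print(x,px("side",[.592+x,-.0948,.1464]))
E
```

```text
t 32.42 p [538.64 -90.79 145.05] yaw 89.77 tz [ 1.e-03 -2.e-04 -1.e+00] F [ 1.16  3.3  -1.05] M [ 0.33 -0.32  0.12] w 0.2018 (17.8 mm)
-0.051 [284.52 223.59]
0 [310.82 224.09]
0.031 [326.84 224.39]
```

View pics/d5.png

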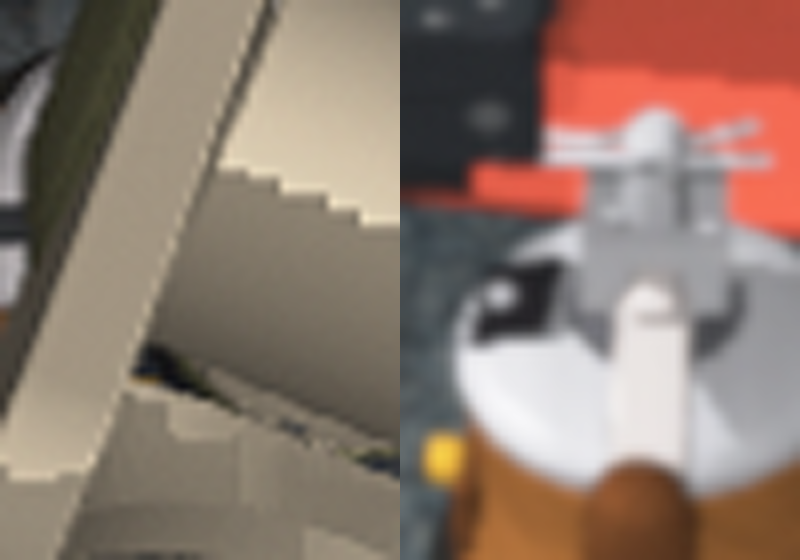

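The side view shows the leg right through the spindle, with its tip at u≈326.4 (home 326.8) and the bowed leg behind the shank. I'll nudge it 1 mm more, relax the side load and release.

Emit:
step_arm(
  translation=[
    [0.4, 1, 0.1],
    [0, 0, 0],
    [0, 0, 0],
    [0, 0, 0],
    [0, 0, 0],
  ],
  angular=[
    [0, 0, 0],
    [0, 0, 0],
    [0, 0, 0],
    [0, 0, 0],
    [0, 0, 0],
  ],
)

```text
t: 33.15
position: [0.5393, -0.0904, 0.1448]
tcp_rot: [[0.004, 1.0, -0.0], [1.0, -0.004, -0.0], [-0.0, -0.0, -1.0]]
force: [-1.9, 0.4, 0.0]
gripper_width: 0.201
```

Emit:
step_arm(
  translation=[
    [0, 0, 0],
    [0, 0, 0],
    [0, 0, 0],
    [0, 0, 0],
    [0, 0, 0],
  ],
  angular=[
    [0, 0, 0],
    [0, 0, 0],
    [0, 0, 0],
    [0, 0, 0],
    [0, 0, 0],
  ],
  gripper=0.4,
)

```text
t: 33.78
position: [0.5394, -0.0904, 0.1448]
tcp_rot: [[0.004, 1.0, 0.0], [1.0, -0.004, -0.0], [-0.0, 0.0, -1.0]]
force: [0.1, -0.3, 0.3]
gripper_width: 0.398
```

Emit:
step_arm(
  translation=[
    [0, 0, -5],
    [0, 0, -15],
    [0, 0, -30],
    [0, -30, -40],
    [0, -40, -40],
  ],
  angular=[
    [0, 0, 0],
    [0, 0, 0],
    [0, 0, 0],
    [0, 0, 0],
    [0, 0, 0],
  ],
)

```text
t: 34.4
position: [0.4686, -0.09, 0.2769]
tcp_rot: [[0.004, 1.0, 0.001], [1.0, -0.004, -0.0], [-0.0, 0.001, -1.0]]
force: [0.0, 0.7, 0.5]
gripper_width: 0.4
```

Emit:
step_arm(
  translation=[
    [0, -40, -20],
    [30, -30, 0],
    [40, -10, 0],
    [40, 0, 0],
    [40, 0, 0],
  ],
  angular=[
    [0, 0, 0],
    [0, 0, 0],
    [0, 0, 0],
    [0, 0, 0],
    [0, 0, 0],
  ],
)

```text
t: 35.02
position: [0.3897, 0.0615, 0.2961]
tcp_rot: [[0.004, 1.0, 0.002], [1.0, -0.004, -0.0], [-0.0, 0.002, -1.0]]
force: [0.6, -0.9, -0.1]
gripper_width: 0.4
```

```bash
python3 - <<'E'
from h import *
st();np.set_printoptions(precision=2,suppress=True)
t=imaging.read_camera("top");s=imaging.read_camera("side")
cv2.imwrite("pics/d6.png",np.hstack([crop(t,375,175,50,70,8),crop(s,275,205,50,70,8)]))
for n in("top","side"):
  for x,y in((-.051,.004),(0,0),(.031,0)):print(n,x,px(n,[.592+x,-.0948+y,.1464+(.014 if y else 0)]))
E
```

```text
t 35.02 p [389.65  61.46 296.11] yaw 89.75 tz [ 2.1e-03 -3.0e-04 -1.0e+00] F [ 0.63 -0.89 -0.12] M [ 0.09 -0.18 -0.01] w 0.3996 (35.2 mm)
top -0.051 [399.72 224.72]
top 0 [400.51 199.9 ]
top 0.031 [400.45 184.41]
side -0.051 [284.38 216.64]
side 0 [310.82 224.09]
side 0.031 [326.84 224.39]
```

View pics/d6.png

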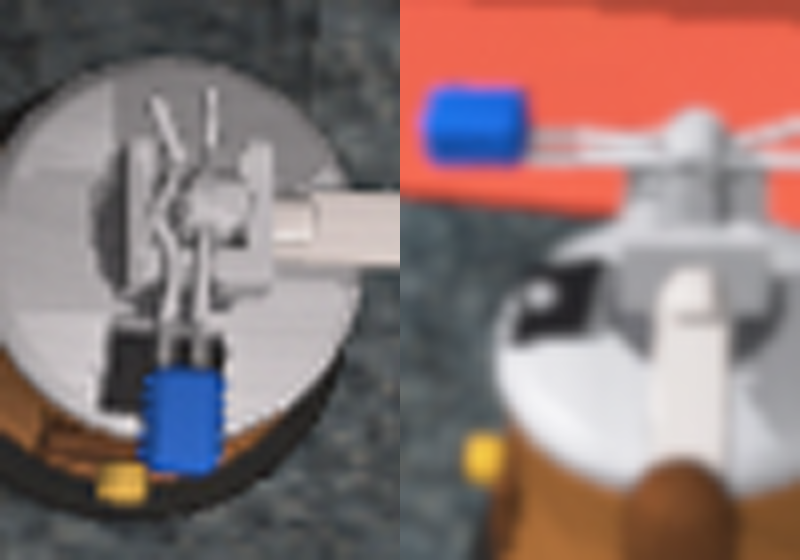

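The top view shows the bowed leg's pocket wrapped round the shank and the straight leg through. The tip is about 1.5 mm short of home once the camera bias is taken off, and the side view puts the grip within about 0.5 mm of home. The crank sits flat and the arm is clear, so I'm handing in.

```bash
python3 -c "
from h import *
st();print(workorder.hand_in())"
```

```text
t 35.12 p [389.55  62.73 296.01] yaw 89.99 tz [ 1.8e-03  4.0e-04 -1.0e+00] F [ 1.16 -0.41 -0.83] M [ 0.09 -0.14 -0.  ] w 0.4014 (35.3 mm)
the job is handed in; nothing more can be done
None
```

The crank is back on the spindle, down on the collar, and the clip is locked through the cross hole. I handed the job in at about 35 s of the 72 s allowed; no verdict was reported.

- **Locating:** I gripped the spindle's flats to find its axis, at about (0.592, -0.095), with the hole running along world x. Touching its end put the top at 0.1564 m, so the hole's centre is at about 0.146 m.
- **Crank:** It slid down freely and met the collar at the expected height with about 4 N.
- **Clip:** The push peaked at 5.6 N as read between moves, then dropped to about 0 at the click, so well under 20 N. I pushed on about 6.5 mm to centre it, then let go.
- **Last checks:** After release, the cameras showed the bowed leg closed round the shank, the clip level and the crank flat. The arm was clear. The tumbler and jars were not in the path, but I did not check them again in the final pictures.
- **Disagreements:** The readings for how far the clip's origin is short of the axis differ: about 0.5 mm (side view), 1.5 mm (top view at the tip) and 1.7 mm (arm pose). In the top view the blue grip alone suggested up to 4.6 mm. I discounted that because that view also shows the grip's side face and read slightly off at the spindle too. All are within the 5.5 mm limit.

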